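# Clamp a circuit board with three clicks and hold

### The job

On the workshop bench, slide the jaw carriage of the circuit-board holder along its rods until it stops against the board. Then swing the carriage's ratchet lever exactly three clicks towards the board, counting them by feel and never going on to a fourth. The lever springs back when let go, so finish still holding its knob with the fingers at the third click, the carriage still home; leave the other things on the bench where they are.

Things in the scene. Friction and masses are not known exactly. Their poses are not given: they have to be found in the camera images.
- holder: Board holder screwed to the bench: base plate 140 (x) by 370 (y) by 12 mm, two steel rods along y. Origin: centre of its underside; x points away from the robot at yaw 0. At the +y end a fixed dark jaw (58 mm high) holds a green circuit board 90 by 100 mm, its top 48 mm above the bench; at the -y end a low end block (42 mm).
- carriage (a joint): Position in m of the sliding jaw (grey block 120 mm in x, 70 mm in y, top 40 mm above the bench, lip to 50 mm) along holder +y, towards the board. 0: block centre at holder y = -90 mm; 0.110: home, stopped against the board's edge, centre at y = +20 mm. About 4 N of friction; stays where it is left; rigid stops at both ends.
- tab_top (a point): Centre of the top of the carriage's grip tab: upright black tab 32 mm (holder x) by 14 mm (holder y), 36 mm high, on an ear (40 mm above the bench) at the side away from the robot; holder x = +82 mm, on the block's mid line. Top 76 mm above the bench. Pinch it across its 14 mm from above, or push it.
- lever (a joint): Angle q (rad) of the ratchet lever: flat bar on the carriage, vertical pivot, grows clockwise from above; the knob end swings towards the board. Rests at 0, other stop 1.55. In holder axes the knob lies at pivot + 95 mm * (-cos(0.7-q), -sin(0.7-q)). A spring pushes it back to 0 with 6 N at the knob at q = 0, 9 to 10 N at q = 1; the pawl never locks: let go, it returns to 0.
- knob_top (a point): Centre of the top of the lever's upright round black knob: 16 to 18 mm across, 40 mm high, 95 mm from the pivot on the robot's side; top 104 mm, foot 64 mm above the bench. Grip it from above in any direction; it slips round between the fingers as the lever swings. Push it square to the lever.
- knob: The same knob; origin at the centre of its foot, on the lever.
- pivot (a point): Top centre of the lever's pivot on the carriage, 66 mm above the bench, at holder x = -12 mm, 5 mm to the -y side of the block's centre.
- pawl_nose (a point): Centre of the pawl's brass nose on the lever's short end, 35.5 mm from the pivot, away from the knob, 51 mm above the bench. It rides over 7 pins 0.2 rad apart (first pin's top at q = 0.14 to 0.34, varies). At each pin the push at the knob jumps up 4 to 5 N, then falls steadily by 7 to 9 N as the pin is passed (one click), and jumps up again as the nose seats in the notch, touching the next pin.
- third_notch (a point): Centre of the gap between the third and fourth steel pins, 35.5 mm from the pivot, 51 mm above the bench: the pawl nose sits here after the third click (0.5 rad after the top of the first pin). Its x points away from the pivot; the nose comes from its +y side and travels to -y. The two pins are 3.5 mm to either side. Moves with the carriage.
- spool: Aluminium spool, 50 mm in diameter, 40 mm high, standing behind the holder; bystander. Origin under its centre.
- screwdriver: Screwdriver with a black handle, 160 mm long, lying in front of the holder's board end; bystander.
- pliers: Small pliers with blue handles, about 140 mm long, lying behind the holder; bystander.
- spare_board: Small loose circuit board, 70 by 50 mm, 12 mm high, lying in front of the holder; bystander.
- tin: Low round steel tin, 48 mm in diameter, 30 mm high; bystander. Origin under its centre.
- tape: Roll of paper tape lying flat, 76 mm in diameter, 18 mm high; bystander. Origin under its centre.
- heatsink: Finned aluminium heat sink 45 by 30 by 26 mm; bystander. Origin under its centre.

How it is judged:
By the outcome, as a careful person would: the job done as asked, in the order asked, and still so for the second after the job is handed in, while the arm keeps its last pose, push and grip.
It also fails if it takes over 69 s, if anything falls off the work surface, if the arm or the gripper's body presses on something with over 40 N, if the wrist force passes 120 N, or if a joint passes its speed limit or range.

### The arm

A 7-joint arm with a two-finger parallel gripper is mounted at the origin on the work surface. World frame = base frame: x ahead of the robot, y to its left, z up, the work surface at z = 0. Lengths are in mm, angles in rad, forces in N, time in s.
With the tool pointing down it reaches from about 400 to 875 mm from the base axis. Payload 19.3 kg.
Tool frame: the origin (TCP) lies at the very end of the fingers, on their centre line; the grasp point (between the pads) lies 19 mm behind it (grip_point_offset is the z of the grasp point in the tool frame, in mm); z points along the fingers, y is the line along which they close (so a half turn about z gives the same grasp; the last joint's range is limited). The gripper opens to 85 mm and grips with 20 to 120 N. Pads are 22 mm wide; open, the fingers measure 114 mm over their backs; the gripper's body (76 mm by 85 mm) begins 54 mm behind the grasp point. The pads swing forward as they close: fully open they stand 13 mm farther back than shut.
Start: joints at [-1.273, 0.521, -0.036, 1.599, 0.021, 1.021, -0.113], TCP at [224.745, 583.185, 231.291] pointing down, gripper open.
Joint ranges: [-2.91, 2.91], [-0.3, 2.13], [-1.5, 1.42], [0.17, 2.43], [-1.26, 4.41], [0.16, 1.93], [-2.52, 2.52]. Speed limits (rad/s): [1.89, 1.89, 2.39, 2.39, 3.01, 3.01, 3.01].

### API

Orientations are given as a 3x3 rotation matrix whose columns are the frame's x, y, z axes.
In Python, from workcell import movep, movel, goto_joints, open_gripper, clamp, wait, inverse_kinematics, read_state, camera, PlanningError, finish_job, grip_point_offset gives the robot as it stands. Calls block until the motion is done:
- movep(position, orientation): joint-space move of the TCP to a pose.
- movel(position, frame=None, max_speed=150, guard=None): straight line of the TCP; frame=None keeps the orientation; max_speed is the mean speed in mm/s. With guard (N) it stops when the force on the tool has changed by that much, and returns True; else False.
- goto_joints(angles): joint-space move.
- open_gripper() and clamp(): open the fingers fully, or close them until they stop; the grip force is fixed at half the most.
- wait(seconds).
- inverse_kinematics(position, orientation): joint angles nearest the present ones, or None.
- read_state(): the state.
- camera(name): name is "side" or "top" or "wrist"; returns a dict with "image" (480x640x3 uint8, blue, green, red), "range_z" (480x640 float32, mm along the optical axis (not along the pixel's ray), 0 where there is no reading), "fx", "fy", "cx", "cy" (pixels), "dist_coeffs" ([k1, k2, p1, p2, k3] as OpenCV has them; the pictures are not rectified), "cam_to_world" (4x4, takes a point from camera to world coordinates). Camera axes: x right, y up, looking along -z (the intrinsics and any distortion apply to the point x, -y, -z); pixel columns grow to the right and rows downward; lengths in mm; the calibration is good to about 2 mm. A picture is of the moment at which its call begins.
A pose or a line that the arm cannot do raises PlanningError and nothing moves.
- finish_job(): hands the job in; it is judged then, once.
The state is a dict: "time": time; "qpos": joint angles; "qvel": joint speeds; "joint_efforts": joint torques, N m; "eef_pos": TCP position; "tool_rot": TCP orientation; "ft_force": force on the tool from outside, world axes, zero at the start; "torque": the same for the moment, N m; "finger_gap": finger opening in mm; "gripper_force": force on a finger pad.
Only numpy, scipy, OpenCV 4.12 (cv2) and the standard library are available. Lean on these libraries where they do the work, as an engineer would, in place of code of your own. Each camera call takes 0.05 s, during which the arm holds its last target. There are 200 camera calls.

## Working session

There is one attempt and no reset: what is moved stays moved. The work goes in short steps, each a Python script; the robot and the scene stay as the last script left them, time stands still between calls to the robot, and variables do not carry over. Pictures are saved under pics/ and viewed, at most 10 in all, crops included, and the job is handed in when it is done.

```bash
mkdir -p pics; ls
python3 - <<'E'
from workcell import *
import cv2,pickle
for n in("top","side"):
    c=camera(n);cv2.imwrite(f"pics/{n}0.png",c["image"]);pickle.dump(c,open(f"{n}0.pkl","wb"))
    print(n,c["fx"],c["fy"],c["cx"],c["cy"],c["dist_coeffs"],c["cam_to_world"].round(3).tolist() if hasattr(c["cam_to_world"],"round") else c["cam_to_world"])
print(read_state(),grip_point_offset)
E
```

```text
pics
top 461.2629634200181 461.2629634200181 319.50882452960883 237.79192842799358 [-0.02185999  0.          0.          0.          0.        ] [[0.029, 0.993, -0.112, 478.57], [-1.0, 0.029, -0.001, 17.19], [0.002, 0.112, 0.994, 977.505], [0.0, 0.0, 0.0, 1.0]]
side 601.4567283229318 601.4567283229318 317.08784117545156 234.63809588877393 [-0.19501857  0.          0.          0.          0.        ] [[0.942, 0.229, -0.244, 391.368], [-0.334, 0.6, -0.727, -631.551], [-0.021, 0.767, 0.642, 673.021], [0.0, 0.0, 0.0, 1.0]]
{'time': 0.1, 'qpos': array([-1.27319793,  0.52195913, -0.03629861,  1.59994424,  0.02120179,
        1.02110339, -0.11280381]), 'qvel': array([ 0.0019031 , -0.00036169, -0.00061142, -0.0016467 , -0.00091304,
        0.00031169, -0.00098909]), 'joint_efforts': array([ 4.97415575e-03, -9.28474045e+01,  1.98446475e+00, -3.70532763e+01,
        1.80490559e-02,  5.23212191e-03, -1.49225178e-05]), 'eef_pos': array([224.66571818, 582.90096866, 230.78309386]), 'tool_rot': array([[-9.33107218e-01,  3.59598160e-01, -2.86716793e-04],
       [ 3.59598264e-01,  9.33106699e-01, -9.88444595e-04],
       [-8.79054977e-05, -1.02542765e-03, -9.99999470e-01]]), 'ft_force': array([ 0.22135621, -0.68284676, -0.54388944]), 'torque': array([0.01865186, 0.03701701, 0.04864378]), 'gripper_force': 0.0, 'finger_gap': 85.5989124056414} -18.700000000000003
```

View pics/top0.png

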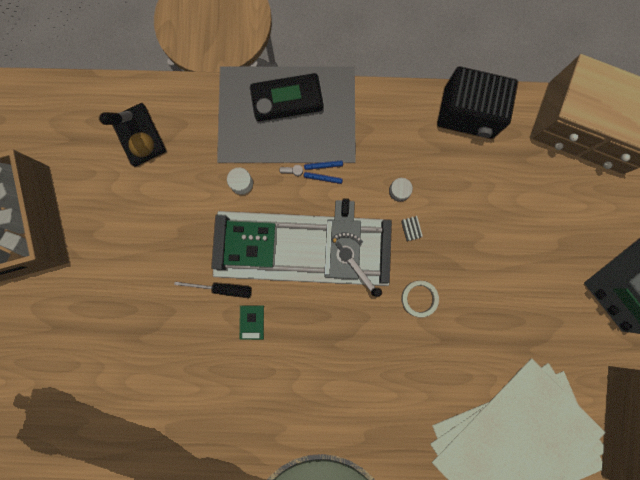

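View pics/side0.png

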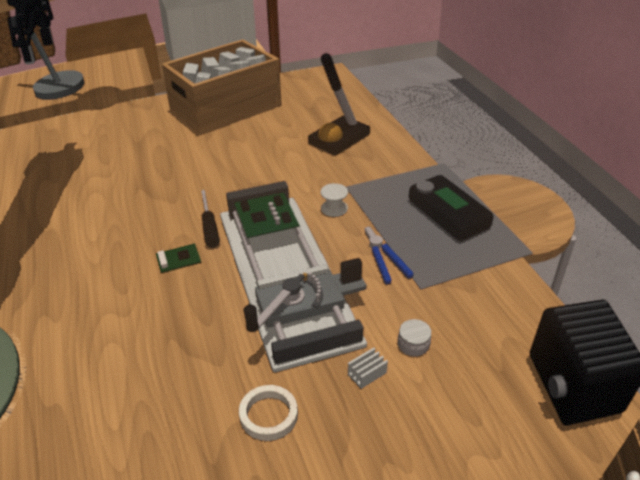

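The top view shows the holder with the board at the left (+y), the carriage block at about (345,248), the tab at (346,207), the pivot at (345,254) and the knob at (376,292). The side view shows the knob at (251,318) and the tab at (351,270). Next I'll use the range image to turn these into positions.

```bash
cat > h.py <<'E'
from workcell import *
import numpy as np,cv2,pickle
def ray(c,uv,z):
    K=np.array([[c["fx"],0,c["cx"]],[0,c["fy"],c["cy"]],[0,0,1]])
    n=cv2.undistortPoints(np.array(uv,float).reshape(-1,1,2),K,np.array(c["dist_coeffs"]))[:,0]
    T=np.array(c["cam_to_world"]);d=np.c_[n[:,0],-n[:,1],-np.ones(len(n))]@T[:3,:3].T
    o=T[:3,3];return o+d*((z-o[2])/d[:,2])[:,None]
def cloud(c):
    v,u=np.mgrid[:480,:640];K=np.array([[c["fx"],0,c["cx"]],[0,c["fy"],c["cy"]],[0,0,1]])
    n=cv2.undistortPoints(np.c_[u.ravel(),v.ravel()].astype(float).reshape(-1,1,2),K,np.array(c["dist_coeffs"]))[:,0]
    T=np.array(c["cam_to_world"]);r=c["range_z"].ravel()[:,None]
    P=(np.c_[n[:,0],-n[:,1],-np.ones(len(n))]*r)@T[:3,:3].T+T[:3,3]
    P[r[:,0]==0]=np.nan
    return P.reshape(480,640,3)
E
python3 - <<'E'
from h import *
for n in("top","side"):
    c=pickle.load(open(n+"0.pkl","rb"));P=cloud(c);g=c["image"].max(2)
    if n=="top":
        roi=np.zeros((480,640),bool);roi[190:305,205:400]=1
        print("bench z",np.nanmedian(P[340:400,100:200,2]))
    else:
        roi=np.zeros((480,640),bool);roi[180:370,215:370]=1
    z=P[...,2]
    for lab,lo,hi in(("knob",97,115),("tab",70,84),("carr",36,44)):
        m=(roi&(z>lo)&(z<hi)).astype(np.uint8)
        k,l,s,ce=cv2.connectedComponentsWithStats(m)
        for i in range(1,k):
            if s[i,4]>12:
                q=P[l==i];print(n,lab,s[i],ce[i].round(1),"mean",q.mean(0).round(1),"min",q.min(0).round(1),"max",q.max(0).round(1))
c=pickle.load(open("top0.pkl","rb"));im=c["image"]
P=cloud(c);z=P[...,2];m=(z>6)&(z<17);roi=np.zeros_like(m);roi[205:292,205:400]=1
m=(((z>6))&roi).astype(np.uint8)
cv2.imwrite("pics/crop.png",cv2.resize(im[185:310,200:410],None,fx=3.8,fy=3.8,interpolation=cv2.INTER_CUBIC))
E
```

```text
bench z 0.45564605939284775
top knob [373 287   9  10  72] [377.1 291.5] mean [478.4 -93.3 103.8] min [ 469.9 -101.    97.6] max [486.9 -85.5 108.5]
top tab [342 198   7  17 111] [345.  205.7] mean [645.5 -30.6  76.4] min [629.4 -36.9  72.1] max [661.5 -24.2  80.9]
top carr [ 324  200   39   79 1499] [344.1 241.5] mean [578.2 -32.2  40.7] min [503.9 -68.7  36.2] max [664.    6.8  44. ]
top carr [381 219  11  64 467] [385.6 250.9] mean [ 561.1 -117.1   41.9] min [ 497.7 -127.9   36.2] max [ 627.2 -108.1   44. ]
side knob [243 304  14  13 128] [249.6 309.8] mean [475.6 -96.6 102.1] min [ 467.2 -103.8   97.1] max [484.9 -87.8 106.6]
side tab [341 258  22  12 177] [351.3 263.3] mean [643.5 -33.2  74.7] min [628.6 -39.4  70.2] max [659.7 -23.6  78.7]
side tab [245 319  14  10  86] [251.8 324.4] mean [475.2 -99.6  76.8] min [ 467.7 -103.4   70. ] max [484.2 -93.5  83.8]
side carr [321 183  28  18 374] [334.2 191.4] mean [700.8 188.9  39.8] min [676.3 164.2  36.4] max [726.  217.2  43.7]
side carr [285 193   5   4  14] [287.  194.5] mean [618.8 210.1  40. ] min [614.8 207.3  36.4] max [622.9 212.8  43.7]
side carr [227 201   9   8  30] [231.1 205.7] mean [517.1 214.3  39.9] min [512.2 209.4  36.1] max [523.6 228.6  43.9]
side carr [ 268  269   98   51 1754] [318.4 293.9] mean [588.7 -42.7  40. ] min [505.2 -68.9  36. ] max [660.7   3.9  44. ]
side carr [255 282  28  29 443] [267.9 293.6] mean [518.6 -16.2  40. ] min [502.  -44.1  36.7] max [544.7   6.   43.8]
side carr [ 271  320   93   34 1108] [316.5 336.4] mean [ 558.5 -119.7   41. ] min [ 495.2 -129.2   36. ] max [ 625.3 -107.1   44. ]
```

View pics/crop.png

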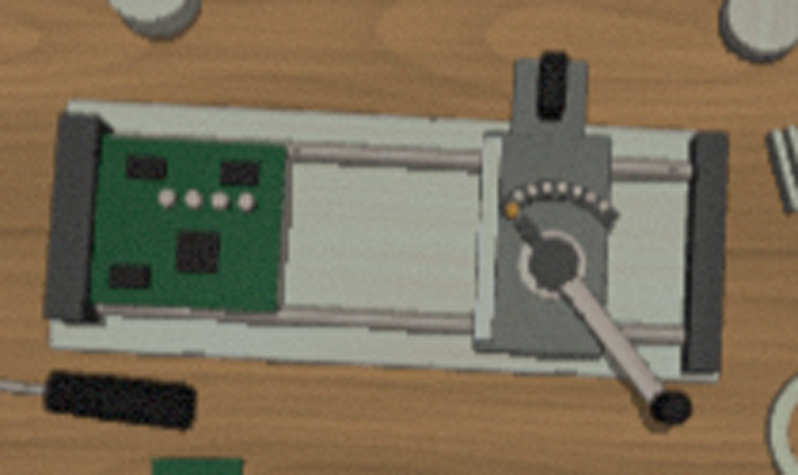

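The holder yaw is about -0.02 rad: the tab, pivot and knob positions agree with it to about 1 mm. I'll pinch the tab and slide the carriage home.

Run:
```python
from h import *
yaw=-0.02;hx=np.array([np.cos(yaw),np.sin(yaw),0]);hy=np.array([-np.sin(yaw),np.cos(yaw),0])
R=np.c_[-hx,hy,[0,0,-1]]
tab=np.array([644.5,-32,0])
def st(l):
    s=read_state();print(l,round(s["time"],2),s["eef_pos"].round(1),s["ft_force"].round(1),round(s["finger_gap"],1),round(s["gripper_force"],1))
movep(tab+[0,0,130],R);st("above")
print(movel(tab+[0,0,47],max_speed=120,guard=15));st("down")
clamp();st("clamp")
p=read_state()["eef_pos"]
print(movel(p+85*hy,max_speed=60,guard=20));st("slid")
p=read_state()["eef_pos"]
print(movel(p+45*hy,max_speed=20,guard=12));st("home")
c=camera("top");cv2.imwrite("pics/top1.png",cv2.resize(c["image"][150:310,190:420],None,fx=3.4,fy=3.4))
```

```text
above 2.76 [644.6 -30.9 130.1] [0.6 0.1 0.3] 85.3 0.0
False
down 3.6 [644.9 -32.   47.6] [-0.2 -0.2  1.3] 85.6 0.0
clamp 4.25 [644.6 -31.8  47.3] [-1.6  0.7  5.9] 12.7 58.5
False
slid 5.82 [646.4  53.4  47.3] [-0.7 -0.3  2.5] 13.7 58.5
True
home 6.98 [646.8  73.2  47.3] [-0.3 -1.6  6.6] 12.9 60.3
```

View pics/top1.png

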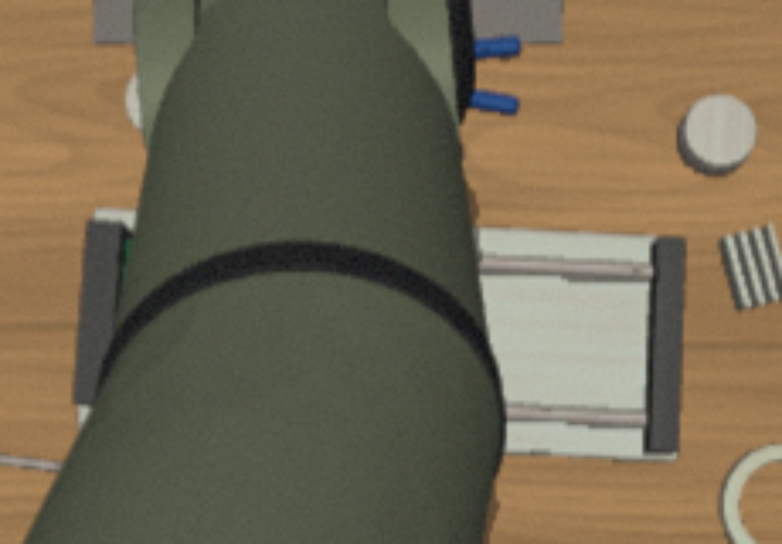

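The arm hides the carriage in this view. It has travelled 105 mm and then met resistance, so I'll press once more to confirm it is home.

Run:
```python
from h import *
yaw=-0.02;hx=np.array([np.cos(yaw),np.sin(yaw),0]);hy=np.array([-np.sin(yaw),np.cos(yaw),0])
def st(l):
    s=read_state();print(l,round(s["time"],2),s["eef_pos"].round(1),s["ft_force"].round(1),round(s["finger_gap"],1),round(s["gripper_force"],1))
for k in range(2):
    p=read_state()["eef_pos"];print(movel(p+10*hy,max_speed=10,guard=16));st("press")
open_gripper();st("open")
p=read_state()["eef_pos"];movel(p+[0,0,95],max_speed=150)
p=read_state()["eef_pos"];movel([520,-140,160],max_speed=200);st("clear")
c=camera("top");cv2.imwrite("pics/top2.png",cv2.resize(c["image"][150:310,190:420],None,fx=3.4,fy=3.4));pickle.dump(c,open("top2.pkl","wb"))
c=camera("side");pickle.dump(c,open("side2.pkl","wb"));cv2.imwrite("pics/side2.png",c["image"])
```

```text
True
press 7.55 [646.8  73.2  47.3] [-1.6 -2.   7.1] 12.9 60.4
True
press 8.07 [646.8  73.1  47.3] [-1.2 -2.   6.7] 13.0 60.4
open 8.76 [646.5  72.   47. ] [ 0.1 -0.6  0.1] 85.3 0.0
clear 10.93 [ 520.5 -139.   159.8] [ 0.1  0.6 -0.1] 85.3 0.0
```

View pics/top2.png

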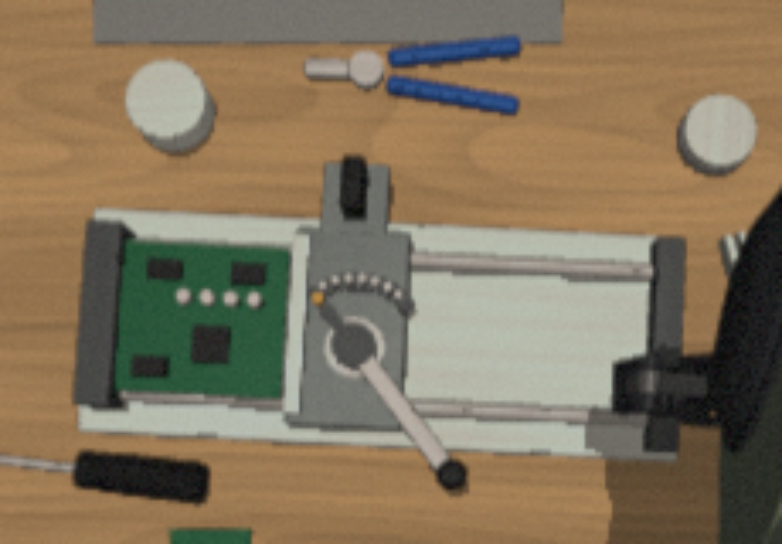

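View pics/side2.png

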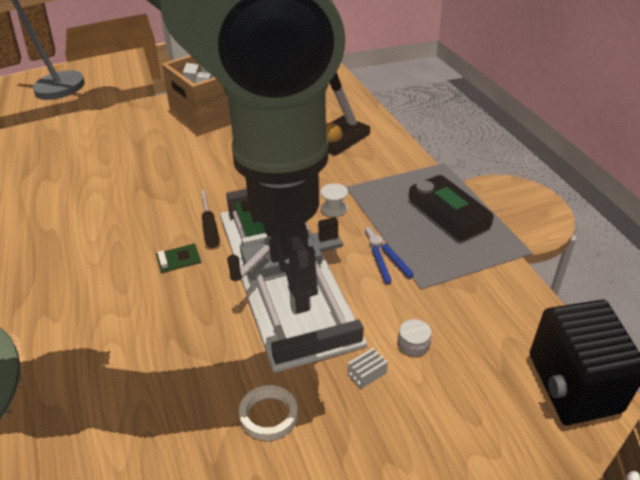

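The lip is now against the board edge, at about (290,320) in the crop, and the bystanders are unmoved. Next I'll grip the knob and swing only as far as 0.48 rad, which can't pass the third pin, logging the force on the way.

```bash
cat >> h.py <<'E'
yaw=-0.02;hx=np.array([np.cos(yaw),np.sin(yaw),0]);hy=np.array([-np.sin(yaw),np.cos(yaw),0])
def st(l):
    s=read_state();print(l,round(s["time"],2),s["eef_pos"].round(1),s["ft_force"].round(1),round(s["finger_gap"],1),round(s["gripper_force"],1))
def u(q): return -np.cos(.7-q)*hx-np.sin(.7-q)*hy
def t(q): return -np.sin(.7-q)*hx+np.cos(.7-q)*hy
def step(piv,q,log,z,speed=30):
    movel(piv*[1,1,0]+95*u(q)+[0,0,z],max_speed=speed)
    F=[];E=[]
    for _ in range(3):
        s=read_state();F.append(s["ft_force"]);E.append(s["eef_pos"]);wait(0.015)
    f=np.mean(F,0);d=np.mean(E,0)-piv
    qa=.7-np.arctan2(-d@hy,-d@hx)
    log.append([q,qa,-f@t(q),f@u(q),f[2],np.hypot(d@hx,d@hy),s["time"]])
E
python3 - <<'E'
from h import *
c=pickle.load(open("top2.pkl","rb"));P=cloud(c);z=P[...,2]
def blob(r,lo,hi):
    m=np.zeros((480,640),bool);m[r[0]:r[1],r[2]:r[3]]=1;m&=(z>lo)&(z<hi)
    q=P[m];return (q.min(0)+q.max(0))/2,q.mean(0),m.sum()
tab=blob((190,215,285,302),70,84);kn=blob((280,298,315,332),97,115)
print(tab,kn)
tb=tab[1]+[-1,-1,0];k=kn[1]+[-1,-1,0]
piv=tb-94*hx-5*hy;piv[2]=0
print("piv",piv,"knob pred",piv+95*u(0),"knob seen",k)
k=(k+piv+95*u(0))/2
ty=t(.4);R=np.c_[np.cross(ty,[0,0,-1]),ty,[0,0,-1]]
movep([k[0],k[1],160],R);st("above")
print(movel([k[0],k[1],71],max_speed=120,guard=12));st("down")
clamp();st("clamp")
e=read_state()["eef_pos"]
print("knob grip offset",(e-k).round(1))
pickle.dump((piv,k,e),open("geo.pkl","wb"))
E
```

```text
(array([648.09451934,  72.2424223 ,  75.15734973]), array([647.38251238,  72.3980232 ,  76.02653348]), np.int64(112)) (array([480.11369453,   9.58902073, 102.96958399]), array([480.39906132,   9.83506068, 103.52971934]), np.int64(70))
piv [552.30131842  68.27889783   0.        ] knob pred [478.43191014   8.54356055   0.        ] knob seen [479.39906132   8.83506068 103.52971934]
above 11.7 [479.    9.2 160.1] [ 0.7 -0.2 -0.4] 85.6 0.0
False
down 12.59 [479.2   8.5  71.4] [ 0.1 -0.2 -0. ] 85.3 0.0
clamp 13.23 [478.7   8.8  71.2] [-3.1  0.7  7.5] 15.2 58.3
knob grip offset [-0.2  0.1 19.4]
```

Run:
```python
from h import *
piv,k,e=pickle.load(open("geo.pkl","rb"))
log=[];st("start")
for q in np.arange(0,0.481,0.0125): step(piv,q,log,71)
pickle.dump(log,open("log1.pkl","wb"))
for r in log: print(*np.round(r,3))
```

```text
start 13.23 [478.7   8.8  71.2] [-3.1  0.7  7.5] 15.2 58.3
0.0 -0.0 -1.962 -1.069 6.13 94.664 13.517
0.012 0.005 4.717 -2.943 2.735 94.43 13.817
0.025 0.014 7.325 -3.24 1.149 94.241 14.117
0.038 0.025 8.461 -4.839 0.153 94.013 14.417
0.05 0.035 9.608 -6.554 -2.267 93.754 14.717
0.062 0.046 10.663 -6.678 -2.979 93.721 15.017
0.075 0.056 12.74 -6.932 -3.349 93.751 15.317
0.088 0.078 6.47 -3.284 2.644 94.324 15.617
0.1 0.089 7.7 -3.394 1.518 94.33 15.917
0.112 0.098 10.121 -3.849 0.468 94.328 16.217
0.125 0.107 12.657 -3.507 -0.269 94.355 16.517
0.138 0.116 14.773 -3.162 -0.549 94.385 16.817
0.15 0.124 17.785 -2.919 -0.966 94.376 17.117
0.162 0.144 12.31 -0.489 3.763 94.913 17.417
0.175 0.158 11.445 -0.242 4.056 94.923 17.717
0.188 0.167 13.964 -0.39 3.063 94.94 18.017
0.2 0.178 14.792 -0.181 2.493 94.95 18.317
0.213 0.19 15.016 -0.055 2.905 94.963 18.617
0.225 0.214 7.598 2.961 7.588 95.551 18.917
0.238 0.225 8.919 3.295 7.772 95.578 19.217
0.25 0.233 11.423 2.829 7.801 95.579 19.517
0.262 0.244 12.883 2.879 6.969 95.582 19.817
0.275 0.256 13.079 3.185 7.402 95.614 20.117
0.288 0.278 6.801 6.385 12.107 96.172 20.417
0.3 0.288 8.655 6.288 11.167 96.177 20.717
0.312 0.296 12.292 6.508 10.911 96.168 21.017
0.325 0.304 14.494 5.826 10.39 96.195 21.317
0.338 0.313 17.475 6.211 10.308 96.228 21.617
0.35 0.33 13.482 9.487 14.569 96.741 21.917
0.363 0.339 16.974 9.109 14.168 96.734 22.217
0.375 0.353 14.958 9.301 14.164 96.79 22.517
0.388 0.361 17.93 9.427 14.543 96.787 22.817
0.4 0.373 17.565 8.987 14.352 96.836 23.117
0.413 0.396 10.103 12.061 18.845 97.344 23.417
0.425 0.405 12.379 12.281 17.993 97.365 23.717
0.438 0.416 14.073 12.5 18.029 97.364 24.017
0.45 0.426 15.584 12.525 18.237 97.414 24.317
0.462 0.437 16.017 12.082 18.319 97.435 24.617
0.475 0.466 5.737 8.517 13.84 96.662 24.917
```

The log shows regular stick-slip every 0.06 rad, because the knob turns against pads that don't rotate. I'll look through the wrist camera before going on, then rotate the tool along with the lever.

Run:
```python
from h import *
st("now")
c=camera("wrist");pickle.dump(c,open("w3.pkl","wb"));cv2.imwrite("pics/w3.png",c["image"])
d=camera("top");pickle.dump(d,open("top3.pkl","wb"))
P=cloud(d);z=P[...,2];m=np.zeros((480,640),bool);m[190:215,285,]=0;m[190:215,285:302]=1;m&=(z>70)&(z<84)
print("tab now",P[m].mean(0) if m.any() else None)
print(np.round(c["cam_to_world"],2).tolist(),read_state()["qpos"].round(2))
```

```text
now 24.93 [457.8  47.8  70.9] [-7.6 -6.8 13.3] 15.4 61.0
tab now [647.52616044  72.36448249  76.00823855]
[[-0.28, -0.92, -0.27, 387.61], [0.96, -0.26, -0.08, 27.94], [0.0, -0.28, 0.96, 213.24], [0.0, 0.0, 0.0, 1.0]] [-0.25  0.54  0.02  2.15 -0.02  0.46  1.64]
```

View pics/w3.png

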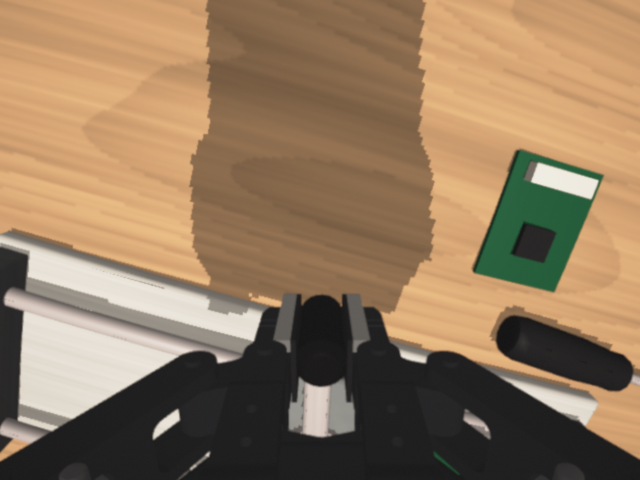

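The wrist view shows the knob between the pads at (322,340) and the lever running straight down the image. The tab hasn't moved (y = 72.4), so the carriage is still home. I'll check whether the top view shows the pins.

Run:
```python
from h import *
a=pickle.load(open("top2.pkl","rb"))["image"][222:262,270:325];b=pickle.load(open("top3.pkl","rb"))["image"][222:262,270:325]
f=lambda i:cv2.resize(i,None,fx=7,fy=7,interpolation=cv2.INTER_CUBIC)
cv2.imwrite("pics/pins.png",np.hstack([f(a),f(b)]))
```

```text
(no output)
```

View pics/pins.png

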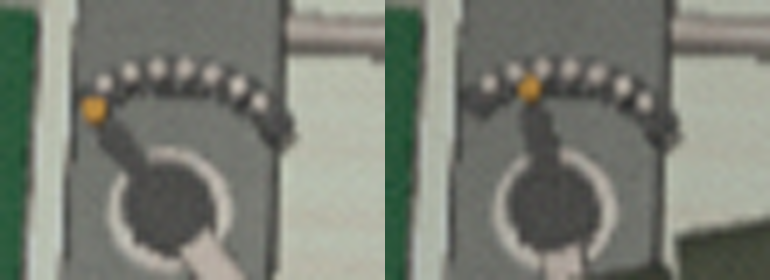

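The top view shows the nose at (145,88) in the right half, in the gap between the second pin (131,72) and the third (158,68), so two clicks are done. I'll get the angles from the image.

```bash
cat > pins.py <<'E'
from h import *
from scipy.optimize import least_squares
px=np.array([(105,84),(131,72),(158,68),(185,68),(211,74),(238,86),(260,101)],float)
def W(c,p,z): return ray(c,[(270+x/7-.43,222+y/7-.43) for x,y in p],z)
c2=pickle.load(open("top2.pkl","rb"))
Pp=W(c2,px,51)
# pins: centre c + 35.5*(dir at phi0 - 0.2k) (nose moves clockwise)
f=lambda v:(np.c_[v[0]+35.5*np.cos(v[2]-.2*np.arange(7)),v[1]+35.5*np.sin(v[2]-.2*np.arange(7))]-Pp[:,:2]).ravel()
s=least_squares(f,[552,68,.7]);V=s.x
def nose(c):
    i=c["image"][222:262,270:325].astype(int);m=(i[...,2]-i[...,0]>50)&(i[...,2]>100)
    m&=np.mgrid[:40,:55][0]<22
    w=np.where(m,i[...,2]-i[...,0]-30,0);yy,xx=np.mgrid[:40,:55]
    p=ray(c,[(270+(w*xx).sum()/w.sum(),222+(w*yy).sum()/w.sum())],51)[0]
    a=np.arctan2(p[1]-V[1],p[0]-V[0]);return V[2]-a,np.hypot(*(p[:2]-V[:2])),m.sum()
if __name__=="__main__":
    print("fit",V,np.abs(s.fun).max(),np.sqrt((s.fun**2).mean()))
    for n in("top2.pkl","top3.pkl"):print(n,nose(pickle.load(open(n,"rb"))),"(angle past pin1)")
E
python3 pins.py
```

```text
fit [5.58883384e+02 6.91027546e+01 5.13870791e-01] 2.505293965356131 1.2210639617003778
top2.pkl (np.float64(-0.264826118342222), np.float64(32.50050558786916), np.int64(10)) (angle past pin1)
top3.pkl (np.float64(0.2331943102272338), np.float64(30.941528319767027), np.int64(8)) (angle past pin1)
```

```bash
sed -i 's/V\[/V[/;s/35\.5\*np/v[3]*np/g;s/\[552,68,.7\]/[552,68,.7,38]/' pins.py; python3 pins.py
python3 - <<'E'
from pins import *
P=W(c2,px,51);d=P[:,:2]-[552.3,68.28]
print("pins about tab-derived pivot: r",np.hypot(*d.T).round(1),"ang",np.arctan2(d[:,1],d[:,0]).round(3))
pv=ray(c2,[(270+166/7,222+207/7)],66)[0];print("pivot seen",pv)
d=P[:,:2]-pv[:2];print(np.hypot(*d.T).round(1),np.arctan2(d[:,1],d[:,0]).round(3))
for n,p in(("top2",(94,108)),("top3",(145,88))):
    q=W(pickle.load(open(n+".pkl","rb")),[p],51)[0][:2]-pv[:2];print(n,np.hypot(*q),np.arctan2(q[1],q[0]))
E
```

```text
fit [5.54827621e+02 6.94529647e+01 5.13870137e-01 3.99159777e+01] 0.3449134320111966 0.16277097940087332
top2.pkl (np.float64(-0.1769001660112801), np.float64(35.277825431386226), np.int64(10)) (angle past pin1)
top3.pkl (np.float64(0.27519280813066505), np.float64(34.77223459465041), np.int64(8)) (angle past pin1)
pins about tab-derived pivot: r [42.5 42.9 42.5 42.5 42.  41.6 41.3] ang [ 0.511  0.317  0.133 -0.051 -0.234 -0.439 -0.626]
pivot seen [552.18451037  68.42188668  66.        ]
[42.5 43.  42.6 42.6 42.2 41.7 41.4] [ 0.507  0.313  0.129 -0.054 -0.237 -0.441 -0.627]
top2 38.216458762722034 0.6638730840259452
top3 37.45584073363291 0.2436629446584127
```

With the radius left free the circle fits to 0.16 mm. The first pin's top is at q of about 0.18 and the nose is now at 0.45, in the second notch. I'll go on with the tool turning with the lever, stopping short at 0.65.

```bash
cat >> h.py <<'E'
def cstep(piv,q,log,z,r=96.6,speed=30,turn0=.4,q0=.475):
    ty=t(turn0+q-q0);R=np.c_[np.cross(ty,[0,0,-1]),ty,[0,0,-1]]
    movel(piv*[1,1,0]+r*u(q)+[0,0,z],frame=R,max_speed=speed)
    F=[];E=[]
    for _ in range(3):
        s=read_state();F.append(s["ft_force"]);E.append(s["eef_pos"]);wait(0.015)
    f=np.mean(F,0);d=np.mean(E,0)-piv
    qa=.7-np.arctan2(-d@hy,-d@hx)
    log.append([q,qa,-f@t(q),f@u(q),f[2],np.hypot(d@hx,d@hy),s["time"]]);print(*np.round(log[-1],3))
E
python3 - <<'E'
from pins import *
piv,k,e=pickle.load(open("geo.pkl","rb"));log=[]
for q in np.arange(.475,.651,.0125): cstep(piv,q,log,71)
pickle.dump(log,open("log2.pkl","wb"))
c=camera("top");pickle.dump(c,open("top4.pkl","wb"));print(nose(c),read_state()["qpos"].round(2));st("end")
E
```

```text
0.475 0.467 5.782 -0.509 4.401 96.677 25.317
0.488 0.481 5.292 -0.753 4.376 96.657 25.617
0.5 0.492 7.091 -0.695 4.309 96.664 25.917
0.512 0.503 7.859 -0.634 4.621 96.685 26.217
0.525 0.513 9.64 -0.967 4.596 96.721 26.517
0.538 0.525 9.782 -0.821 5.593 96.775 26.817
0.55 0.534 12.209 -0.939 5.601 96.778 27.117
0.562 0.55 9.322 0.196 5.928 96.824 27.417
0.575 0.565 7.747 -0.74 5.91 96.842 27.717
0.588 0.578 6.982 0.655 6.296 96.895 28.017
0.6 0.592 6.245 0.377 6.334 96.88 28.317
0.612 0.605 6.014 1.07 6.667 96.897 28.617
0.625 0.617 4.905 0.762 6.887 96.937 28.917
0.638 0.63 5.415 0.298 7.757 96.963 29.217
0.65 0.642 6.026 0.894 7.503 96.998 29.517
(np.float64(0.4451704698054315), np.float64(34.29177430822659), np.int64(9)) [-0.32  0.54  0.07  2.15 -0.08  0.46  1.48]
end 29.58 [455.4  64.6  71. ] [-1.5 -6.1  7. ] 15.3 60.3
```

The third pin is clear in the log: the push peaks at 12.2 N at 0.534, then falls to 4.9 N at 0.62. Its top is at about 0.577, so the third notch is at about 0.677, which agrees with the camera. I'll ease on to it.

Run:
```python
from pins import *
piv,k,e=pickle.load(open("geo.pkl","rb"));log=[]
for q in (.658,.666,.674,.681,.688):
    cstep(piv,q,log,71)
    if log[-1][2]>9.5: break
wait(.5)
c=camera("top");pickle.dump(c,open("top5.pkl","wb"));print(nose(c));st("end")
P=cloud(c);z=P[...,2];m=np.zeros((480,640),bool);m[190:215,285:302]=1;m&=(z>70)&(z<84);print("tab",P[m].mean(0))
cv2.imwrite("pics/p5.png",cv2.resize(c["image"][215:265,265:330],None,fx=8,fy=8,interpolation=cv2.INTER_CUBIC))
```

```text
0.658 0.65 5.495 0.966 8.468 97.002 29.867
0.666 0.659 5.525 1.415 7.903 97.015 30.167
0.674 0.667 4.689 1.342 7.486 97.032 30.467
0.681 0.674 5.456 1.162 7.921 97.027 30.767
0.688 0.68 5.976 1.504 8.08 97.04 31.067
(np.float64(0.4942864408405909), np.float64(34.93273029254831), np.int64(9))
end 31.63 [455.3  68.3  71. ] [-0.7 -5.5  7.3] 15.3 60.4
tab [647.46413299  72.44449876  76.08112495]
```

View pics/p5.png

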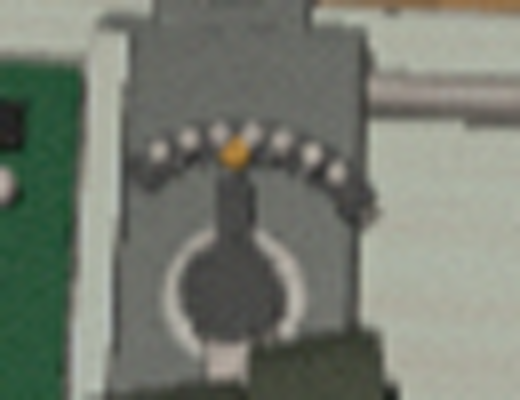

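The nose sits at (235,152), between the third pin (220,132) and the fourth (252,132), 0.494 rad past the first pin. The carriage is still home. I'll take one small step to feel the seating rise, then hand in.

Run:
```python
from pins import *
piv,k,e=pickle.load(open("geo.pkl","rb"));log=[]
for q in (.694,.70):
    cstep(piv,q,log,71)
    if log[-1][2]>7.5: break
wait(.5);print(nose(camera("top")));st("end")
print(finish_job())
```

```text
0.694 0.685 6.136 0.897 7.628 97.046 31.917
0.7 0.691 6.387 0.946 7.874 97.044 32.217
(np.float64(0.5000576150055895), np.float64(34.74317636940066), np.int64(10))
end 32.78 [455.2  69.3  71. ] [-1.3 -6.5  8. ] 15.2 60.4
the job is handed in; nothing more can be done
None
```

I handed the job in at 32.8 s with the carriage home against the board and the lever at its third click, the knob still gripped; the pawl nose was in the third notch, 0.500 rad past the first pin. The third click was plain by feel, but the first two were blurred by stick-slip and counted from the top camera, and the jump on seating in the third notch was faint (4.7 to 6.4 N).

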